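# Pack the third roller and press the carrier's cover down level

## Robot

A 6-joint arm with a two-finger parallel gripper is mounted at the origin on the work surface. World frame = base frame: x ahead of the robot, y to its left, z up, the work surface at z = 0. Lengths are in m, angles in degrees, forces in N, time in s.
With the tool pointing down it reaches from about 0.15 to 0.775 m from the base axis. Payload 6.1 kg.
Tool frame: the origin (TCP) lies midway between the tips of the shut fingers; the grasp point (between the pads) lies 19 mm behind it; z points along the fingers, y is the line along which they close (so a half turn about z gives the same grasp; the last joint's range is limited). The gripper opens to 85 mm and grips with 20 to 120 N. Pads are 22 mm wide; open, the fingers measure 114 mm over their backs; the gripper's body (76 mm by 85 mm) begins 54 mm behind the grasp point. The pads swing forward as they close: fully open they stand 13 mm farther back than shut.
Start: joints at [-72.078, 7.208, -2.269, 80.523, 0, 90], TCP at [0.162, -0.5, 0.231] pointing down, gripper open.
Joint ranges: [-155.77, 155.77], [-54.66, 111.73], [-72.52, 77.12], [-102.08, 115.82], [-83.92, 84.16], [-180, 180]. Speed limits (degrees/s): [136.94, 136.94, 172.46, 180, 180, 180].

## Interface

Orientations are given as a 3x3 rotation matrix whose columns are the frame's x, y, z axes.
In Python, from bench import read_state, optics, order gives the robot as it stands.
- The arm moves only by the shell command python3 -m jog 'ROWS' [OPENING]. ROWS is JSON, a list of rows, each an object with "slide": the shift along the tool's x, y, z each as a share of 0.05 m, from -1 to 1, a list of three; "twist": the turn, a rotation vector about the tool's x, y, z each as a share of 6 degrees, from -1 to 1, a list of three. A call has 1 to 20 rows; each row shifts and turns the commanded pose from where the row before left it, along the tool's axes as they then stand; what a row does not reach is not made up. A row lasts 1/8 s, in which the tool goes at most 62.5 mm and 10.7 degrees, less where a joint would pass 70% of its speed; a pose out of reach is approached as far as the arm can. A call with a number of a shift or a turn outside -1 to 1 is refused whole. A call with a gripper value outside its range is refused whole. OPENING is the finger opening in mm, from 0 to 85.4, set as the call begins (- or left out, the last holds). The fingers move at their own pace and stop on an object; the grip force is fixed at half the most. Time passes only in rows, so rows that do not move let the fingers close. It gives the time, the measured TCP pose, the force, the opening and the grip force at its end, in the units of the state.
- read_state(): the state, without advancing time (a new reading comes with each control period).
- optics.camera(name): name is "scene" or "top" or "wrist"; returns (picture, depth): 420x560x3 uint8, red, green, blue; 420x560 float32, m along the optical axis (not along the pixel's ray), 0 where there is no reading.
- optics.camera_info(name): a dict with "fovy" (degrees; the focal length in pixels is half the picture's height over the tangent of half this angle, whatever the lens; pixels are square), "cx", "cy" (the principal point, pixels), "extrinsics" (4x4, takes a point from camera to world coordinates); the wrist camera has in their place "hand_eye" (4x4, takes a point from camera to tool coordinates, whose origin is the TCP and whose axes are the flange's). Camera axes: x right, y down, z forward; pixel columns grow to the right and rows downward; lengths in m; the calibration is good to about 2 mm. A picture is of the moment at which its call begins: read the wrist's pose just before it. camera_info takes no time and is no camera call.
- order.close_job(): hands the job in; it is judged then, once.
The state is a dict: "t": time; "q": joint angles; "qd": joint speeds; "tau": joint torques, N m; "position": TCP position; "ee_rot": TCP orientation; "ft_force": force on the tool from outside, world axes, zero at the start; "ft_torque": the same for the moment, N m; "width": finger opening in m; "gripper_force": force on a finger pad.
Only numpy, scipy, OpenCV 4.12 (cv2) and the standard library are available. Lean on these libraries where they do the work, as an engineer would, in place of code of your own. Each camera call takes 0.05 s, during which the arm holds its last target. There are 200 camera calls.

## Task

Lay the spare metal roller squarely in the groove on top of the two rollers in the carrier, then put the large white cover plate on the carrier, inside its corner guides, and press it fully down so that it sits level and flush with the guides. Set both down gently without dropping them, and leave everything else on the table where it is.

Things in the scene. Friction and masses are not known exactly. Their poses are not given: they have to be found in the camera images.
- carrier: Fixed grey plastic roller carrier, origin under its centre on the table, x along its rollers, z up. Base 184 (x) x 140 (y) x 8 mm. Four corner posts (|x| 68 to 92, |y| 48 to 67 mm) rise to hard stops at z = 88; outer L-shaped guide lips on them rise to z = 100, inner faces at x = +-88, y = +-63, leaving the cover 3 mm play each way. Push-in pads stand on the posts (see seat).
- groove (a point): Where the spare roller's centre belongs: at (0, 0, 62.3) mm in the carrier's frame, axes as the carrier's. Below is the trough that holds the two rollers: walls 6 mm thick, up to z = 40 mm, inner length 124 (x), inner width 82 mm (y).
- seat (a point): Home of the cover's underside centre: (0, 0, 88) mm in the carrier's frame, level with the hard stops. On each post, at x = +-77, y = +-52.5, a stiff black pad (13 x 11 mm) stands 5 to 7 mm above the stop, not all alike. A pad sinks under 3 N (all four 12 N, less the cover's weight) and stays where pushed: the cover, when laid on, stands proud and may lean until pressed down.
- roller: The spare roller: plain aluminium cylinder, diameter 40 mm, length 120 mm, about 0.4 kg. Origin at its centre, x along its axis (y and z turn as it rolls). It lies level in the rest, centre 37 mm above the table.
- roller_left: One of two identical rollers (diameter 40, length 120 mm) lying in the carrier, at its y = about +20.5 mm, centre at z = 28 mm. Origin at its centre, x along its axis. Loose, with about 1 mm of play.
- roller_right: The other roller in the carrier, at its y = about -20.5 mm. Origin at its centre, x along its axis.
- rest: Fixed white roller rest: base 110 x 64 x 8 mm with two forked saddles, each 16 mm long, at x = +-42 mm (prongs at y = +-13 to 25, up to z = 22 mm); free between them. The roller lies in it along its x. Origin: centre of the underside, on the table.
- cover: The large cover: flat white plastic plate 170 (x) x 120 (y) x 12 mm thick, about 0.35 kg, lying flat on the table. Origin: centre of its underside, z up. A bridge handle on its middle: bar along x, 80 mm long, 14 mm wide (y), from z = 32 to 44 mm, on two legs at x = +-35 mm with an open gap beneath the bar.
- small_cover: Bystander: a smaller cover, 100 x 70 x 12 mm, with the same handle (top at 44 mm). It does not fit. Origin: centre of the underside.
- wash_bottle: Bystander: plastic wash bottle, 72 mm diameter, 215 mm high with its spout. Origin: centre of the underside.
- wrench: Bystander: wrench 170 mm long, lying flat along its x. Origin: centre of its underside.
- jar: Bystander: jar, 60 mm diameter, 75 mm high. Origin: centre of the underside.
- reel: Bystander: black puck, 70 mm diameter, 30 mm high. Origin: centre of the underside.
Not all that is in view belongs to the job. What is shaped like the roller_right but red or yellow is not meant. What is shaped like the roller but yellow is not meant.

How it is judged (in metres and radians):
On the way, in this order (a step that is already met when the one before it is completed fails the run):
1. the spare roller lies in the groove on the two lower rollers, released (x of roller in the frame of groove between -0.012 and 0.012 m and y of roller in the frame of groove between -0.006 and 0.006 m and z of roller in the frame of groove between -0.005 and 0.005 m and angle between the x axis of roller and the x axis of carrier, either way round below 0.1 rad and y of roller_left in the frame of carrier between 0.01 and 0.032 m and z of roller_left in the frame of carrier between 0.02 and 0.034 m and y of roller_right in the frame of carrier between -0.032 and -0.01 m and z of roller_right in the frame of carrier between 0.02 and 0.034 m and linear speed of roller below 0.02 m/s and contact force between roller and the fingers below 0.3 N), for 0.3 s.
2. the cover is home on the hard stops, level (x of cover in the frame of seat between -0.006 and 0.006 m and y of cover in the frame of seat between -0.006 and 0.006 m and z of cover in the frame of seat between -0.003 and 0.002 m and angle between cover's own z axis and vertical below 0.02 rad and angle between the x axis of cover and the x axis of carrier, either way round below 0.08 rad), for 0.2 s.
At the end, for the whole second after the job is handed in: The roller lies on the two in the trough, within 12 mm along, 6 mm across, 5 mm in height of the groove point and 0.1 rad of the carrier's x. The cover is within 6 mm sideways of the seat, at most 2 mm above it, tilted under 0.02 rad, turned under 0.08 rad. Both at rest (all of step 2 and x of roller in the frame of groove between -0.012 and 0.012 m and y of roller in the frame of groove between -0.006 and 0.006 m and z of roller in the frame of groove between -0.005 and 0.005 m and angle between the x axis of roller and the x axis of carrier, either way round below 0.1 rad and y of roller_left in the frame of carrier between 0.01 and 0.032 m and z of roller_left in the frame of carrier between 0.02 and 0.034 m and y of roller_right in the frame of carrier between -0.032 and -0.01 m and z of roller_right in the frame of carrier between 0.02 and 0.034 m and linear speed of each of roller, cover below 0.02 m/s); the robot touches nothing.
It fails at once if the roller or the cover is dropped or slammed (faster than 0.6 m/s close to its place) ((distance between roller and groove below 0.05 m and linear speed of roller above 0.6 m/s) or (distance between cover and seat below 0.06 m and linear speed of cover above 0.6 m/s)).
It fails at once if a bystander is moved more than 30 mm or tipped (distance of any of small_cover, wash_bottle, wrench, jar, reel from where it was at the start of the episode above 0.03 m or angle between any of small_cover, wash_bottle, wrench, jar, reel's own z axis and vertical above 0.5 rad).
It also fails if it takes over 61 s, if anything falls off the work surface, if the arm or the gripper's body presses on something with over 40 N, if the wrist force passes 120 N, or if a joint passes its speed limit or range.

## Working session

There is one attempt and no reset: what is moved stays moved. The work goes in short steps, Python scripts to look and compute and a shell command to move; the robot and the scene stay as the last step left them, time stands still between calls to the robot, and variables do not carry over. Pictures are saved under pics/ and viewed, at most 10 in all, crops included, and the job is handed in when it is done.

```bash
mkdir -p pics; ls; python3 - <<'E'
from bench import read_state, optics
import cv2,numpy as np
np.set_printoptions(precision=4,suppress=True)
s=read_state();print(s['t'],s['position'],s['ee_rot'],s['width'])
for n in('scene','top'):
    p,d=optics.camera(n);cv2.imwrite(f'pics/{n}0.png',p[:,:,::-1]);np.save(f'pics/{n}0.npy',d);i=optics.camera_info(n);print(n,i)
print(optics.camera_info('wrist'))
E
```

```text
pics
0.0 [ 0.1614 -0.4991  0.2305] [[ 0.9515  0.3077 -0.0005]
 [ 0.3077 -0.9515  0.0015]
 [-0.     -0.0016 -1.    ]] 0.08514188275613391
scene {'fovy': 48.54004128381134, 'cx': 278.3289616680557, 'cy': 215.0143603419556, 'extrinsics': array([[ 0.8889,  0.3161, -0.3317,  0.9329],
       [ 0.4581, -0.6023,  0.6537, -0.7906],
       [ 0.0069, -0.733 , -0.6802,  0.858 ],
       [ 0.    ,  0.    ,  0.    ,  1.    ]])}
top {'fovy': 48.42750736529279, 'cx': 272.69338151101533, 'cy': 212.50186935044692, 'extrinsics': array([[-0.0017, -0.9981,  0.0623,  0.4742],
       [-0.9999,  0.0024,  0.0118, -0.0475],
       [-0.0119, -0.0623, -0.998 ,  1.3416],
       [ 0.    ,  0.    ,  0.    ,  1.    ]])}
{'fovy': 64.1579783044369, 'cx': 283.5252108523447, 'cy': 206.56235029434012, 'hand_eye': array([[-0.0004, -0.9464, -0.3231,  0.0836],
       [ 1.    , -0.    , -0.0011, -0.0002],
       [ 0.001 , -0.3231,  0.9464, -0.1426],
       [ 0.    ,  0.    ,  0.    ,  1.    ]])}
```

View pics/top0.png

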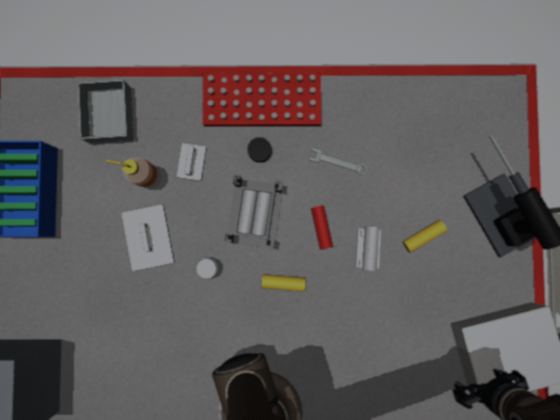

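View pics/scene0.png

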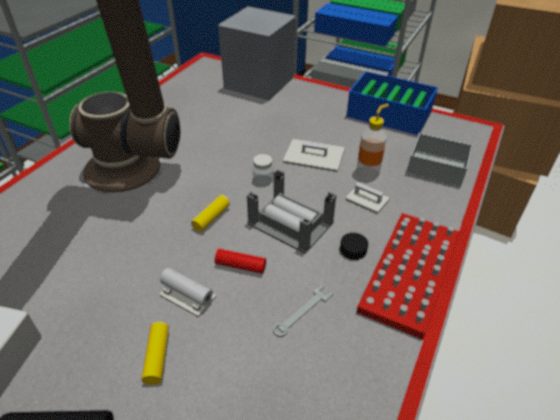

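The top view shows the spare metal roller in its white rest at (372,248) and the carrier at (256,213) with its two rollers. The large cover is at (148,237).

These could be mistaken for the parts I want:
- **Roller:** red (321,228), yellow (425,236), yellow (284,282), and the carrier's own rollers at (246,212) and (262,213). The spare is the grey one at (372,248).
- **Cover:** the small cover at (191,162). The one I want is the large plate at (148,237).

Next is one close crop to check this, along with depth from both views.

```bash
cat > h.py <<'E'
import numpy as np,cv2
from bench import read_state, optics
np.set_printoptions(precision=4,suppress=True)
def info(n,s=None):
    i=optics.camera_info(n);f=210/np.tan(np.radians(i['fovy']/2))
    if n=='wrist':
        T=np.eye(4);T[:3,:3]=s['ee_rot'];T[:3,3]=s['position'];E=T@i['hand_eye']
    else:E=i['extrinsics']
    return f,i['cx'],i['cy'],E
def cloud(d,c):
    f,cx,cy,E=c;v,u=np.mgrid[:d.shape[0],:d.shape[1]]
    P=np.stack([(u-cx)/f*d,(v-cy)/f*d,d],-1);W=P@E[:3,:3].T+E[:3,3];W[d<=0]=np.nan;return W
def plane(u,v,z,c):
    f,cx,cy,E=c;r=E[:3,:3]@np.array([(u-cx)/f,(v-cy)/f,1]);return E[:3,3]+r*(z-E[2,3])/r[2]
def tri(p1,c1,p2,c2):
    A=[];b=[]
    for p,c in((p1,c1),(p2,c2)):
        f,cx,cy,E=c;r=E[:3,:3]@np.array([(p[0]-cx)/f,(p[1]-cy)/f,1]);r/=np.linalg.norm(r)
        M=np.eye(3)-np.outer(r,r);A.append(M);b.append(M@E[:3,3])
    x=np.linalg.lstsq(np.vstack(A),np.hstack(b),rcond=None)[0];return x
E
python3 - <<'E'
from h import *
c=info('top');W=cloud(np.load('pics/top0.npy'),c)
C=info('scene');V=cloud(np.load('pics/scene0.npy'),C)
print('table z',np.nanmedian(W[180:200,400:440,2]),np.nanmedian(V[330:350,230:260,2]))
def near(A,x,y,r,z0,z1,name):
    m=(np.hypot(A[...,0]-x,A[...,1]-y)<r)&(A[...,2]>z0)&(A[...,2]<z1);q=A[m]
    xy=q[:,:2].astype(np.float32);b=cv2.minAreaRect(xy);e=cv2.PCACompute(xy,None)[1][0]
    print(name,len(q),'mean',q.mean(0),'rect',b,'pca',np.degrees(np.arctan2(e[1],e[0])),'ztop',np.percentile(q[:,2],95))
for nm,(u,v,z),r,zz in[('roller',(372,248,.05),.075,(.035,.075)),('lower',(255,213,.05),.075,(.036,.06)),('cover',(148,237,.012),.12,(.005,.02)),('handle',(148,237,.04),.06,(.03,.06)),('posts',(256,213,.09),.13,(.07,.12))]:
    p=plane(u,v,z,c);near(W,p[0],p[1],r,*zz,nm+' top');near(V,p[0],p[1],r,*zz,nm+' sc')
p=cv2.imread('pics/top0.png');s=cv2.imread('pics/scene0.png')
def cr(i,x,y,w=80,h=60):return cv2.resize(i[y:y+h,x:x+w],(400,300),interpolation=cv2.INTER_CUBIC)
cv2.imwrite('pics/crop1.png',np.vstack([np.hstack([cr(p,330,218),cr(p,216,170,96,90)]),np.hstack([cr(p,108,205),cr(s,145,255)])]))
E
```

```text
table z 0.0008580172958223553 3.1505891020744414e-05
roller top 632 mean [ 0.4555 -0.2992  0.0533] rect ((0.45566749572753906, -0.30100134015083313), (0.03938870504498482, 0.11893394589424133), 86.04190063476562) pca -4.04881 ztop 0.060567010903960314
roller sc 907 mean [ 0.4634 -0.3113  0.0506] rect ((0.458866149187088, -0.30549734830856323), (0.03989763185381889, 0.12369727343320847), 85.93671417236328) pca -2.6959581 ztop 0.0576964714104285
lower top 1418 mean [0.5556 0.0203 0.0446] rect ((0.556412398815155, 0.02116008847951889), (0.09426306933164597, 0.13607646524906158), 81.51759338378906) pca -8.082236 ztop 0.05152133622320567
lower sc 1120 mean [0.5542 0.0148 0.0431] rect ((0.5580048561096191, 0.017109937965869904), (0.09949848800897598, 0.13808251917362213), 81.46347045898438) pca 0.719281 ztop 0.04900920031463359
cover top 2661 mean [0.4872 0.3245 0.0127] rect ((0.48804929852485657, 0.3222627639770508), (0.23252898454666138, 0.23073606193065643), 33.56818771362305) pca 12.044089 ztop 0.017805076384754148
cover sc 1166 mean [0.4949 0.3138 0.0115] rect ((0.48808372020721436, 0
[... 199 characters left out ...]
5339756011963), (0.07934358716011047, 0.015696963295340538), 12.28023910522461) pca 11.335865 ztop 0.049406132552575754
handle sc 140 mean [0.4912 0.3212 0.0406] rect ((0.49049443006515503, 0.3237510025501251), (0.08005118370056152, 0.022094570100307465), 11.359723091125488) pca 11.941381 ztop 0.046301098897866155
posts top 302 mean [0.5609 0.0232 0.0944] rect ((0.5562154650688171, 0.020936213433742523), (0.13402985036373138, 0.18381039798259735), 81.85247039794922) pca -7.390391 ztop 0.10333859849036493
posts sc 580 mean [0.5623 0.0147 0.088 ] rect ((0.5581678748130798, 0.01825450360774994), (0.139005646109581, 0.18735158443450928), 81.81718444824219) pca -10.311006 ztop 0.10055105083868028
```

View pics/crop1.png

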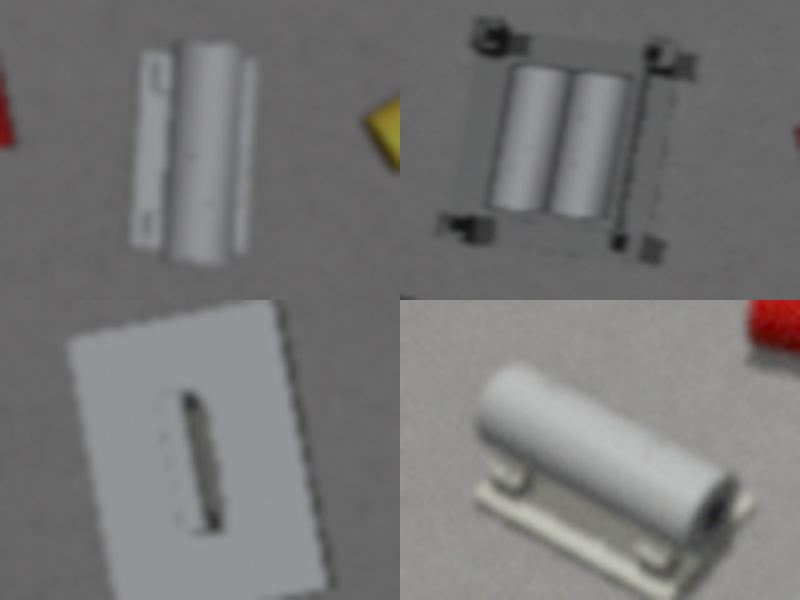

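The crop confirms it: the bare grey cylinder lies on the white saddles, the carrier's pair is separate, and the large plate has its handle. Depth from both views puts the roller at about (0.457,-0.303), top near 58 mm, yaw -4°. The carrier is at (0.557,0.0195), yaw -8.2°, and the cover at (0.488,0.324), yaw 11.9°. All of these agree with the given sizes and the reach. I'll move over the roller and refine with the wrist camera.

```bash
python3 -m jog '[{"slide":[0,0,0],"twist":[0,0,0.913]},{"slide":[0,0,0],"twist":[0,0,0.913]},{"slide":[0,0,0],"twist":[0,0,0.913]},{"slide":[0,0,0],"twist":[0,0,0.913]},{"slide":[0.703,-0.541,0.076],"twist":[0,0,0]},{"slide":[0.703,-0.541,0.076],"twist":[0,0,0]},{"slide":[0.703,-0.541,0.076],"twist":[0,0,0]},{"slide":[0.703,-0.541,0.076],"twist":[0,0,0]},{"slide":[0.703,-0.541,0.076],"twist":[0,0,0]},{"slide":[0.703,-0.541,0.076],"twist":[0,0,0]},{"slide":[0.703,-0.541,0.076],"twist":[0,0,0]},{"slide":[0.703,-0.541,0.076],"twist":[0,0,0]},{"slide":[0,0,0],"twist":[0,0,0]},{"slide":[0,0,0],"twist":[0,0,0]}]' 85
python3 - <<'E'
from h import *
s=read_state();p,d=optics.camera('wrist');c=info('wrist',s);W=cloud(d,c)
print(s['position'],s['ee_rot'])
cv2.imwrite('pics/w1.png',p[:,:,::-1]);np.save('pics/w1.npy',W)
m=(np.hypot(W[...,0]-.457,W[...,1]+.303)<.08)&(W[...,2]>.04)&(W[...,2]<.075)
q=W[m];xy=q[:,:2].astype(np.float32);print(len(q),cv2.minAreaRect(xy),np.percentile(q[:,2],[50,95]))
# circle fit across axis
e=cv2.PCACompute(xy,None)[1][0];n=np.array([-e[1],e[0]]);t=xy@n
A=np.c_[2*t,2*q[:,2],np.ones(len(t))];r=np.linalg.lstsq(A,t**2+q[:,2]**2,rcond=None)[0]
print('yaw',np.degrees(np.arctan2(e[1],e[0])),'circ',r[0],r[1],np.sqrt(r[2]+r[0]**2+r[1]**2),'n',n,'ext',np.percentile(xy@e,[.5,99.5]))
print('table',np.nanmedian(W[(abs(W[...,2])<.01)][:,2]))
E
```

```text
t: 1.85
position: [0.4568, -0.3031, 0.2005]
ee_rot: [[0.998, -0.069, -0.001], [-0.069, -0.998, 0.0], [-0.001, -0.0, -1.0]]
ft_force: [-0.4, 0.2, -0.2]
width: 0.0848
gripper_force: 0.0
[ 0.4568 -0.3031  0.2005] [[ 0.9976 -0.0691 -0.001 ]
 [-0.0691 -0.9976  0.0003]
 [-0.001  -0.0002 -1.    ]]
5339 ((0.456846684217453, -0.30226871371269226), (0.038891732692718506, 0.1207435354590416), 85.97663879394531) [0.0542 0.057 ]
yaw -4.0803523 circ -0.26898236965952044 0.0377875207032679 0.018906520425034608 n [0.0712 0.9975] ext [0.4187 0.5372]
table -3.239261757165268e-05
```

View pics/w1.png

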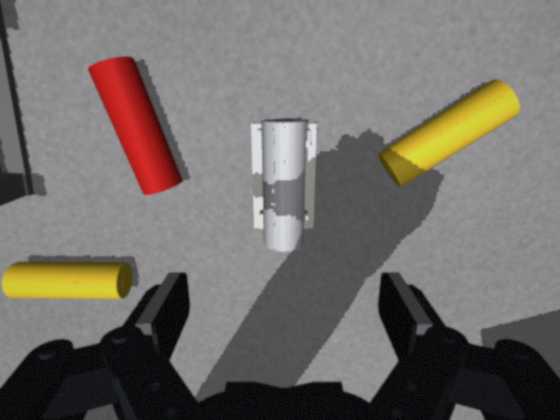

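The wrist view shows the grey roller at (284,184) centred between the fingers, with the red and yellow ones well clear. The circle fit gives a centre at (0.4576,-0.3024), z 37.8 mm, radius 19 mm, which matches the text. Descending to grip just above its centre.

```bash
python3 -m jog '[{"slide":[0.016,-0.016,0.7],"twist":[0,0,0]},{"slide":[0,0,0.9],"twist":[0,0,0]},{"slide":[0,0,0.9],"twist":[0,0,0]},{"slide":[0,0,0.6],"twist":[0,0,0]},{"slide":[0,0,0.43],"twist":[0,0,0]},{"slide":[0,0,0],"twist":[0,0,0]},{"slide":[0,0,0],"twist":[0,0,0]}]' 85 && python3 -m jog '[{"slide":[0,0,0],"twist":[0,0,0]},{"slide":[0,0,0],"twist":[0,0,0]},{"slide":[0,0,0],"twist":[0,0,0]},{"slide":[0,0,0],"twist":[0,0,0]},{"slide":[0,0,0],"twist":[0,0,0]},{"slide":[0,0,0],"twist":[0,0,0]},{"slide":[0,0,0],"twist":[0,0,0]},{"slide":[0,0,0],"twist":[0,0,0]}]' 20
```

```text
t: 2.78
position: [0.458, -0.3034, 0.0255]
ee_rot: [[0.997, -0.071, 0.001], [-0.071, -0.997, -0.001], [0.001, 0.001, -1.0]]
ft_force: [0.3, 0.1, -0.6]
width: 0.0848
gripper_force: 0.0
t: 3.78
position: [0.4585, -0.303, 0.0252]
ee_rot: [[0.998, -0.07, 0.001], [-0.07, -0.998, -0.001], [0.001, 0.001, -1.0]]
ft_force: [-1.0, -1.4, 5.9]
width: 0.0378
gripper_force: 60.1
```

Gripped at 60 N. I'll lift, turn to the carrier's yaw, and stop short of it for a close look.

```bash
python3 -m jog '[{"slide":[0,0,-0.5],"twist":[0,0,0]},{"slide":[0,0,-0.8],"twist":[0,0,0]},{"slide":[0,0,-0.9],"twist":[0,0,0.35]},{"slide":[0,0,-0.8],"twist":[0,0,0.35]},{"slide":[0.05,-0.36,0],"twist":[0,0,0]},{"slide":[0.1,-0.73,0],"twist":[0,0,0]},{"slide":[0.1,-0.73,0],"twist":[0,0,0]},{"slide":[0.1,-0.73,0],"twist":[0,0,0]},{"slide":[0.1,-0.73,0],"twist":[0,0,0]},{"slide":[0.1,-0.73,0],"twist":[0,0,0]},{"slide":[0.05,-0.36,0],"twist":[0,0,0]},{"slide":[0,0,0],"twist":[0,0,0]},{"slide":[0,0,0],"twist":[0,0,0]}]'
python3 - <<'E'
from h import *
s=read_state();p,d=optics.camera('wrist');c=info('wrist',s);W=cloud(d,c)
print(s['position'],s['ee_rot'],s['ft_force'])
cv2.imwrite('pics/w2.png',p[:,:,::-1]);np.save('pics/w2.npy',W)
def rect(z0,z1,r):
    m=(np.hypot(W[...,0]-.557,W[...,1]-.019)<r)&(W[...,2]>z0)&(W[...,2]<z1);q=W[m];print(z0,len(q),cv2.minAreaRect(q[:,:2].astype(np.float32)));return q
rect(.096,.105,.14);rect(.09,.105,.14);rect(.041,.06,.075);rect(.003,.012,.14)
E
```

```text
t: 5.4
position: [0.5183, -0.0908, 0.1736]
ee_rot: [[0.99, -0.143, -0.001], [-0.143, -0.99, -0.0], [-0.001, 0.0, -1.0]]
ft_force: [0.8, 0.4, -3.4]
width: 0.0386
gripper_force: 61.6
[ 0.5183 -0.0908  0.1736] [[ 0.9898 -0.1426 -0.0015]
 [-0.1426 -0.9898 -0.0002]
 [-0.0014  0.0004 -1.    ]] [ 0.8005  0.3743 -3.407 ]
0.096 1124 ((0.5571961402893066, 0.02107524871826172), (0.12289799749851227, 0.19365687668323517), 77.08009338378906)
0.09 3145 ((0.5573066473007202, 0.021083857864141464), (0.13089343905448914, 0.18733124434947968), 80.17414855957031)
0.041 10481 ((0.5571874380111694, 0.020459938794374466), (0.09383838623762131, 0.13444627821445465), 81.79198455810547)
0.003 8058 ((0.5671336650848389, 0.03523919731378555), (0.17147722840309143, 0.23932844400405884), 80.8486557006836)
```

View pics/w2.png

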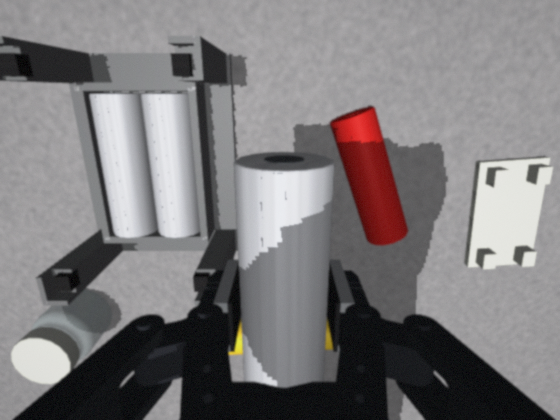

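The wrist view shows the carrier at (150,165) with both rollers in the trough, and the held roller at (285,270). The trough rim fits 134x94 mm at (0.5572,0.0205), yaw -8.2°, as expected. Next I'll check how the roller sits in the grip.

```bash
python3 - <<'E'
from h import *
W=np.load('pics/w2.npy')
R=np.array([[.9898,-.1426,-.0015],[-.1426,-.9898,-.0002],[-.0014,.0004,-1]]);t=np.array([.5183,-.0908,.1736])
def T(q,R,t):return (q-t)@R
# held roller in tool frame
Q=T(W,R,t);m=(abs(Q[...,1])<.02)&(Q[...,2]>-.05)&(Q[...,2]<.05)&(abs(Q[...,0])<.07)
m[:160]=0;m[:,:236]=0;m[:,334:]=0
q=Q[m]
from scipy.optimize import least_squares
def fit(q):
    f=lambda p:np.hypot(q[:,1]-p[0]-p[1]*q[:,0],q[:,2]-p[2]-p[3]*q[:,0])-.02
    r=least_squares(f,[0,0,np.median(q[:,2])+.02,0],loss='soft_l1',f_scale=.001);return r.x,np.std(r.fun)
print('held',len(q),fit(q),'x ext',np.percentile(q[:,0],[.2,99.8]))
# carrier frame
a=np.radians(-8.2);C=np.array([[np.cos(a),-np.sin(a),0],[np.sin(a),np.cos(a),0],[0,0,1]])
K=T(W,C,np.array([.5572,.0205,0]))
for sg in(1,-1):
    m=(K[...,1]*sg>.004)&(K[...,1]*sg<.036)&(abs(K[...,0])<.058)&(K[...,2]>.03)&(K[...,2]<.055)
    q=K[m];q2=q*[1,1,-1];print(sg,len(q),fit(q2),np.percentile(q[:,0],[.2,99.8]))
for lo,hi in((.085,.0895),(.0895,.094),(.094,.0965),(.097,.102)):
    m=(K[...,2]>lo)&(K[...,2]<hi)&(abs(K[...,0])<.11)&(abs(K[...,1])<.09);q=K[m];print(lo,len(q),np.percentile(q,[1,99],axis=0)[:,:2].ravel())
E
```

```text
held 20649 (array([-0.0003,  0.001 , -0.011 ,  0.0038]), np.float64(0.0018181832535065251)) x ext [-0.0423  0.0587]
1 5490 (array([ 0.021 , -0.0008, -0.0278, -0.001 ]), np.float64(0.0006609154017347214)) [-0.0576  0.0578]
-1 5300 (array([-0.0198, -0.0007, -0.0278,  0.0004]), np.float64(0.0006445804028203436)) [-0.0577  0.0578]
0.085 1273 [-0.089  -0.0667  0.0912  0.0644]
0.0895 952 [-0.0897 -0.0668  0.0911  0.0645]
0.094 1224 [-0.0887 -0.0667  0.0905  0.0641]
0.097 1007 [-0.0915 -0.0668  0.0916  0.0674]
```

The held roller is centred and level, 11 mm above the TCP. The groove midpoint is at about (0.557,0.021). Moving over it and lowering.

```bash
python3 -m jog '[{"slide":[0.06,-0.28,0],"twist":[0,0,0]},{"slide":[0.12,-0.59,0],"twist":[0,0,0]},{"slide":[0.12,-0.59,0],"twist":[0,0,0]},{"slide":[0.12,-0.59,0],"twist":[0,0,0]},{"slide":[0.05,-0.28,0],"twist":[0,0,0]},{"slide":[0,0,0.4],"twist":[0,0,0]},{"slide":[0,0,0.6],"twist":[0,0,0]},{"slide":[0,0,0.6],"twist":[0,0,0]},{"slide":[0,0,0.4],"twist":[0,0,0]},{"slide":[0,0,0.2],"twist":[0,0,0]},{"slide":[0,0,0],"twist":[0,0,0]},{"slide":[0,0,0],"twist":[0,0,0]},{"slide":[0,0,0],"twist":[0,0,0]}]'
```

```text
t: 7.08
position: [0.552, -0.0242, 0.0669]
ee_rot: [[0.998, -0.065, 0.004], [-0.065, -0.997, 0.04], [0.001, -0.04, -0.999]]
ft_force: [0.0, -0.1, -5.1]
width: 0.038
gripper_force: 61.8
```

The arm ended short of its target and tilted. I'll check why before going on.

```bash
python3 - <<'E'
from h import *
s=read_state();print(s['t'],s['q'],s['qd'],s['tau'],s['position'],s['ft_force'],s['ft_torque'])
p,d=optics.camera('scene');q,_=optics.camera('wrist')
cv2.imwrite('pics/m3.png',np.hstack([cv2.resize(p[130:320,160:400],(400,317)),cv2.resize(q,(400,300))[:300] if 0 else cv2.resize(q,(400,317))])[:,:,::-1])
E
```

```text
7.075 [ -3.7266  12.9509 -16.2945  60.6755   2.2784 179.9854] [-0.096   0.1159 -0.2791 -0.0263  0.1456 -0.0315] [  0.0177 -50.1607  35.0156   0.008    0.174    0.0002] [ 0.552  -0.0242  0.0669] [ 0.0462 -0.073  -5.0521] [-0.0495  0.0015  0.0235]
```

View pics/m3.png

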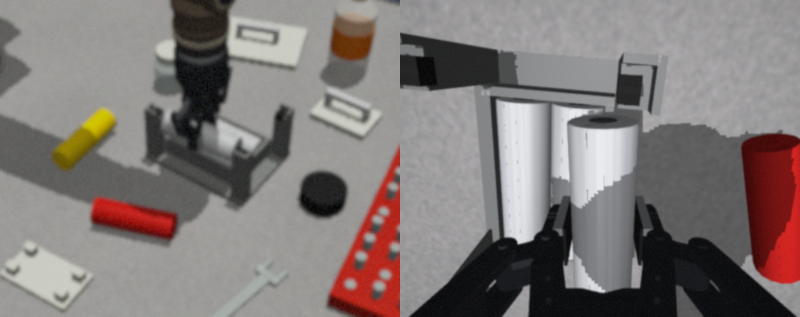

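Joint 6 is at its +180° limit and nothing is in contact: the force is just the roller's weight. I'll lift, level the tool, and turn it back the other way by about 175° (a half-turn grasp is equivalent).

```bash
python3 -m jog '[{"slide":[0,0,-0.6],"twist":[0,0,0]},{"slide":[0,0,-0.7],"twist":[-0.38,-0.04,0]},{"slide":[0,0,-0.7],"twist":[0,0,-1]},{"slide":[0,0,-0.5],"twist":[0,0,-1]},{"slide":[0,0,0],"twist":[0,0,-1]},{"slide":[0,0,0],"twist":[0,0,-1]},{"slide":[0,0,0],"twist":[0,0,-1]},{"slide":[0,0,0],"twist":[0,0,-1]},{"slide":[0,0,0],"twist":[0,0,-1]},{"slide":[0,0,0],"twist":[0,0,-1]},{"slide":[0,0,0],"twist":[0,0,-1]},{"slide":[0,0,0],"twist":[0,0,-1]},{"slide":[0,0,0],"twist":[0,0,-1]},{"slide":[0,0,0],"twist":[0,0,-1]},{"slide":[0,0,0],"twist":[0,0,-1]},{"slide":[0,0,0],"twist":[0,0,-1]},{"slide":[0,0,0],"twist":[0,0,-1]},{"slide":[0,0,0],"twist":[0,0,-1]},{"slide":[0,0,0],"twist":[0,0,-1]},{"slide":[0,0,0],"twist":[0,0,-1]}]' && python3 -m jog '[{"slide":[0,0,0],"twist":[0,0,-1]},{"slide":[0,0,0],"twist":[0,0,-1]},{"slide":[0,0,0],"twist":[0,0,-1]},{"slide":[0,0,0],"twist":[0,0,-1]},{"slide":[0,0,0],"twist":[0,0,-1]},{"slide":[0,0,0],"twist":[0,0,-1]},{"slide":[0,0,0],"twist":[0,0,-1]},{"slide":[0,0,0],"twist":[0,0,-1]},{"slide":[0,0,0],"twist":[0,0,-1]},{"slide":[0,0,0],"twist":[0,0,-1]},{"slide":[0,0,0],"twist":[0,0,-1]},{"slide":[0,0,0],"twist":[0,0,-0.25]},{"slide":[0,0,0],"twist":[0,0,0]},{"slide":[0,0,0],"twist":[0,0,0]}]'
```

```text
t: 9.68
position: [0.5512, -0.0315, 0.1912]
ee_rot: [[-0.257, 0.966, -0.004], [0.966, 0.257, 0.004], [0.005, -0.003, -1.0]]
ft_force: [0.2, -0.1, -4.0]
width: 0.0378
gripper_force: 61.7
t: 11.42
position: [0.5511, -0.0315, 0.1909]
ee_rot: [[-0.991, 0.137, -0.004], [0.137, 0.991, 0.004], [0.005, 0.003, -1.0]]
ft_force: [0.5, -0.4, -3.8]
width: 0.0377
gripper_force: 61.7
```

```bash
python3 - <<'E'
from h import *
from scipy.spatial.transform import Rotation as Ro
s=read_state();R=s['ee_rot'];R=np.array(R);p=np.array(s['position']);print(p,R,s['q'])
a=np.radians(171.8);D=np.array([[np.cos(a),np.sin(a),0],[np.sin(a),-np.cos(a),0],[0,0,-1.]])
print('twist units',Ro.from_matrix(R.T@D).as_rotvec(degrees=True)/6)
tgt=np.array([.5573,.0211,p[2]])-D@[-.001,-.0003,0]
print('slide units (desired frame)',D.T@(tgt-p)/.05)
E
```

```text
[ 0.5511 -0.0315  0.1909] [[-0.9906  0.1367 -0.0043]
 [ 0.1367  0.9906  0.0038]
 [ 0.0048  0.0032 -1.    ]] [-3.3802 10.4965 -3.4448 76.3173  0.2047  4.4755]
twist units [ 0.0305 -0.0457  0.0573]
slide units (desired frame) [0.0481 1.0647 0.    ]
```

```bash
python3 -m jog '[{"slide":[0,0,0],"twist":[0.03,-0.045,0.057]},{"slide":[0.016,0.3,0],"twist":[0,0,0]},{"slide":[0.016,0.46,0],"twist":[0,0,0]},{"slide":[0.016,0.3,0],"twist":[0,0,0]},{"slide":[0,0,0.3],"twist":[0,0,0]},{"slide":[0,0,0.6],"twist":[0,0,0]},{"slide":[0,0,0.6],"twist":[0,0,0]},{"slide":[0,0,0.5],"twist":[0,0,0]},{"slide":[0,0,0.3],"twist":[0,0,0]},{"slide":[0,0,0.15],"twist":[0,0,0]},{"slide":[0,0,0],"twist":[0,0,0]},{"slide":[0,0,0],"twist":[0,0,0]},{"slide":[0,0,0],"twist":[0,0,0]}]'
```

```text
t: 13.05
position: [0.5569, 0.0214, 0.0693]
ee_rot: [[-0.99, 0.142, 0.001], [0.142, 0.99, 0.0], [-0.001, 0.0, -1.0]]
ft_force: [-0.3, -0.2, -3.5]
width: 0.0382
gripper_force: 61.7
```

```bash
python3 -m jog '[{"slide":[0,0,0.15],"twist":[0,0,0]},{"slide":[0,0,0.1],"twist":[0,0,0]},{"slide":[0,0,0.05],"twist":[0,0,0]},{"slide":[0,0,0],"twist":[0,0,0]},{"slide":[0,0,0],"twist":[0,0,0]}]'; python3 -m jog '[{"slide":[0,0,0.03],"twist":[0,0,0]},{"slide":[0,0,0.02],"twist":[0,0,0]},{"slide":[0,0,0],"twist":[0,0,0]},{"slide":[0,0,0],"twist":[0,0,0]}]'
```

```text
t: 13.68
position: [0.5564, 0.0214, 0.0535]
ee_rot: [[-0.99, 0.142, 0.0], [0.142, 0.99, 0.0], [-0.0, 0.0, -1.0]]
ft_force: [0.1, -0.1, -3.6]
width: 0.0382
gripper_force: 61.7
t: 14.18
position: [0.5564, 0.0212, 0.0514]
ee_rot: [[-0.99, 0.142, 0.001], [0.142, 0.99, -0.0], [-0.001, -0.0, -1.0]]
ft_force: [-2.3, -1.1, 2.1]
width: 0.038
gripper_force: 62.3
```

Contact at the expected height. Releasing and backing out.

```bash
python3 -m jog '[{"slide":[0,0,0],"twist":[0,0,0]},{"slide":[0,0,0],"twist":[0,0,0]},{"slide":[0,0,0],"twist":[0,0,0]},{"slide":[0,0,0],"twist":[0,0,0]},{"slide":[0,0,0],"twist":[0,0,0]},{"slide":[0,0,0],"twist":[0,0,0]}]' 80 && python3 -m jog '[{"slide":[0,0,-0.3],"twist":[0,0,0]},{"slide":[0,0,-0.7],"twist":[0,0,0]},{"slide":[0,0,-1],"twist":[0,0,0]},{"slide":[0,0,-1],"twist":[0,0,0]},{"slide":[0,0,-0.4],"twist":[0,0,0]},{"slide":[0,0,0],"twist":[0,0,0]}]'
python3 - <<'E'
from h import *
from scipy.optimize import least_squares
s=read_state();p,d=optics.camera('wrist');W=cloud(d,info('wrist',s))
cv2.imwrite('pics/w4.png',p[:,:,::-1]);print(s['position'],s['ft_force'])
a=np.radians(-8.2);C=np.array([[np.cos(a),-np.sin(a),0],[np.sin(a),np.cos(a),0],[0,0,1]])
K=(W-np.array([.5572,.0205,0]))@C
m=(abs(K[...,0])<.075)&(abs(K[...,1])<.025)&(K[...,2]>.066)&(K[...,2]<.09);q=K[m]
f=lambda p:np.hypot(q[:,1]-p[0]-p[1]*q[:,0],q[:,2]-p[2]-p[3]*q[:,0])-.02
print(least_squares(f,[0,0,.062,0],loss='soft_l1',f_scale=.001).x,np.percentile(q[:,0],[.5,99.5]))
E
```

```text
t: 14.92
position: [0.5563, 0.0213, 0.0509]
ee_rot: [[-0.99, 0.142, -0.0], [0.142, 0.99, 0.0], [0.0, 0.0, -1.0]]
ft_force: [-0.3, -0.3, 0.1]
width: 0.0802
gripper_force: 0.0
t: 15.68
position: [0.5573, 0.0214, 0.2237]
ee_rot: [[-0.99, 0.142, 0.005], [0.142, 0.99, 0.0], [-0.005, 0.001, -1.0]]
ft_force: [0.2, 0.3, -1.0]
width: 0.0801
gripper_force: 0.0
[0.5573 0.0214 0.2237] [ 0.2086  0.2507 -0.9552]
[ 0.0003 -0.0005  0.0618  0.0011] [-0.0592  0.0595]
```

View pics/w4.png

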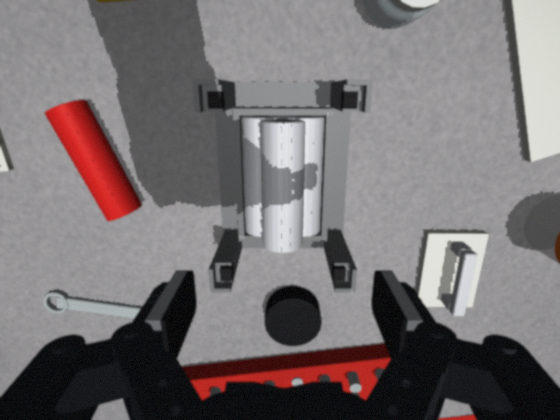

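The roller lies squarely in the groove: fitted centre y +0.3 mm, z 61.8 mm, yaw error about 0. The wrist view shows it at (284,185) on top of the two others. Now to the cover.

```bash
python3 -m jog '[{"slide":[0.16,0.41,0],"twist":[0,0,0]},{"slide":[0.32,0.83,0],"twist":[0,0,0]},{"slide":[0.32,0.83,0],"twist":[0,0,0]},{"slide":[0.32,0.83,0],"twist":[0,0,0]},{"slide":[0.32,0.83,0],"twist":[0,0,0]},{"slide":[0.32,0.83,0],"twist":[0,0,0]},{"slide":[0.32,0.83,0],"twist":[0,0,0]},{"slide":[0.16,0.41,0],"twist":[0,0,0]},{"slide":[0,0,0],"twist":[0,0,-0.838]},{"slide":[0,0,0],"twist":[0,0,-0.838]},{"slide":[0,0,0],"twist":[0,0,-0.838]},{"slide":[0,0,0],"twist":[0,0,-0.838]},{"slide":[0,0,0],"twist":[0,0,0]},{"slide":[0,0,0],"twist":[0,0,0]}]'
cat > cov.py <<'E'
from h import *
s=read_state();p,d=optics.camera('wrist');W=cloud(d,info('wrist',s))
cv2.imwrite('pics/w5.png',p[:,:,::-1]);R=np.array(s['ee_rot']);P=np.array(s['position']);print(P,R[:,0],R[:,2])
def rect(z0,z1,r):
    m=((np.hypot(W[...,0]-.488,W[...,1]-.324)<r)&(W[...,2]>z0)&(W[...,2]<z1)).astype(np.uint8)
    l=cv2.connectedComponentsWithStats(m)[1:3];k=1+np.argmax(l[1][1:,4]);q=W[l[0]==k];print(z0,len(q),cv2.minAreaRect(q[:,:2].astype(np.float32)),np.median(q[:,2]));return q
rect(.006,.02,.13);q=rect(.038,.05,.06)
a=cv2.minAreaRect(q[:,:2].astype(np.float32))[0]
print('tool-frame offset units',R.T@(np.array([*a,P[2]])-P)/.05)
E
python3 cov.py
```

```text
t: 17.48
position: [0.4864, 0.3239, 0.2204]
ee_rot: [[-0.979, -0.206, -0.001], [-0.206, 0.979, -0.001], [0.001, -0.0, -1.0]]
ft_force: [-0.4, -0.8, -0.3]
width: 0.0801
gripper_force: 0.0
[0.4864 0.3239 0.2204] [-0.9786 -0.2056  0.0008] [-0.0007 -0.0005 -1.    ]
0.006 16089 ((0.48808327317237854, 0.32708191871643066), (0.16941457986831665, 0.12021591514348984), 11.601850509643555) 0.012011425891144178
0.038 1137 ((0.4881740212440491, 0.3271629810333252), (0.0797179564833641, 0.013861212879419327), 11.60149097442627) 0.04384504960885738
tool-frame offset units [-0.0474  0.0577 -0.0001]
```

View pics/w5.png

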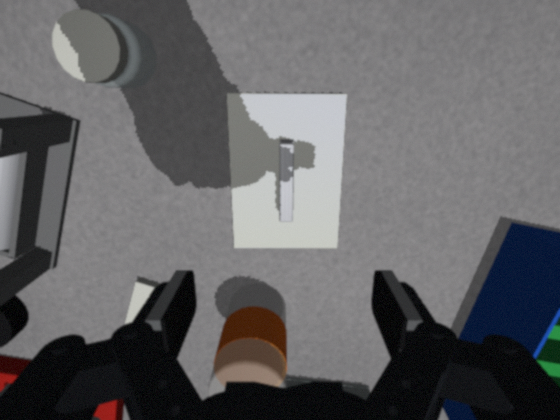

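The wrist view shows the large plate at (288,170) with its handle between the fingers, the bottle at (252,345) and the jar at (88,47), both clear. The fit is 169x120 mm at (0.4881,0.3271), handle top 44 mm, yaw 11.6°. Descending to grasp the bar.

```bash
python3 -m jog '[{"slide":[-0.047,0.058,0.4],"twist":[0,0,0.043]},{"slide":[0,0,0.8],"twist":[0,0,0]},{"slide":[0,0,0.9],"twist":[0,0,0]},{"slide":[0,0,0.9],"twist":[0,0,0]},{"slide":[0,0,0.6],"twist":[0,0,0]},{"slide":[0,0,0.35],"twist":[0,0,0]},{"slide":[0,0,0],"twist":[0,0,0]},{"slide":[0,0,0],"twist":[0,0,0]}]' && python3 -m jog '[{"slide":[0,0,0],"twist":[0,0,0]},{"slide":[0,0,0],"twist":[0,0,0]},{"slide":[0,0,0],"twist":[0,0,0]},{"slide":[0,0,0],"twist":[0,0,0]},{"slide":[0,0,0],"twist":[0,0,0]},{"slide":[0,0,0],"twist":[0,0,0]},{"slide":[0,0,0],"twist":[0,0,0]},{"slide":[0,0,0],"twist":[0,0,0]},{"slide":[0,0,0],"twist":[0,0,0]},{"slide":[0,0,0],"twist":[0,0,0]}]' 0
```

```text
t: 18.52
position: [0.489, 0.3282, 0.0248]
ee_rot: [[-0.979, -0.203, 0.002], [-0.203, 0.979, 0.001], [-0.002, 0.001, -1.0]]
ft_force: [-0.3, -0.8, 0.1]
width: 0.0801
gripper_force: 0.0
t: 19.77
position: [0.4883, 0.3277, 0.0238]
ee_rot: [[-0.979, -0.203, 0.0], [-0.203, 0.979, 0.0], [-0.0, 0.0, -1.0]]
ft_force: [-0.5, -0.9, 5.0]
width: 0.0124
gripper_force: 59.6
```

Gripped. I'll lift, carry the cover over the carrier, and turn it to the carrier's yaw.

```bash
python3 -m jog '[{"slide":[0,0,-0.3],"twist":[0,0,0]},{"slide":[0,0,-0.6],"twist":[0,0,0]},{"slide":[0,0,-0.8],"twist":[0,0,0]},{"slide":[0,0,-0.8],"twist":[0,0,0]},{"slide":[0,0,-0.5],"twist":[0,0,0]},{"slide":[-0.007,-0.4,0],"twist":[0,0,0]},{"slide":[-0.013,-0.79,0],"twist":[0,0,0]},{"slide":[-0.013,-0.79,0],"twist":[0,0,0]},{"slide":[-0.013,-0.79,0],"twist":[0,0,0]},{"slide":[-0.013,-0.79,0],"twist":[0,0,0]},{"slide":[-0.013,-0.79,0],"twist":[0,0,0]},{"slide":[-0.013,-0.79,0],"twist":[0,0,0]},{"slide":[-0.013,-0.75,0],"twist":[0,0,0]},{"slide":[-0.007,-0.4,0],"twist":[0,0,0]},{"slide":[0,0,0],"twist":[0,0,0.83]},{"slide":[0,0,0],"twist":[0,0,0.83]},{"slide":[0,0,0],"twist":[0,0,0.83]},{"slide":[0,0,0],"twist":[0,0,0.83]},{"slide":[0,0,0],"twist":[0,0,0]},{"slide":[0,0,0],"twist":[0,0,0]}]'
cat > st.py <<'E'
from h import *
from scipy.spatial.transform import Rotation as Ro
s=read_state();R=np.array(s['ee_rot']);p=np.array(s['position']);print(p,s['ft_force'],s['q'])
a=np.radians(171.8);D=np.array([[np.cos(a),np.sin(a),0],[np.sin(a),-np.cos(a),0],[0,0,-1.]])
print('twist units',Ro.from_matrix(R.T@D).as_rotvec(degrees=True)/6)
print('slide units',D.T@(np.array([.5574,.0209,.1238])-p)/.05)
E
python3 st.py
python3 - <<'E'
from h import *
s=read_state();p,d=optics.camera('wrist');W=cloud(d,info('wrist',s));R=np.array(s['ee_rot']);Q=(W-np.array(s['position']))@R
# cover top in tool frame (handle TCP z ~ .0118 above plate top)
m=(abs(Q[...,0])<.1)&(abs(Q[...,1])<.075)&(Q[...,2]>-.005)&(Q[...,2]<.03)
q=Q[m];print(len(q),np.percentile(q,[.5,99.5],axis=0));A=np.c_[q[:,:2],np.ones(len(q))];print('plate plane',np.linalg.lstsq(A,q[:,2],rcond=None)[0],cv2.minAreaRect(q[:,:2].astype(np.float32)))
cv2.imwrite('pics/w6.png',p[:,:,::-1])
E
```

```text
t: 22.28
position: [0.5568, 0.0207, 0.1729]
ee_rot: [[-0.99, 0.141, -0.001], [0.141, 0.99, 0.0], [0.001, -0.0, -1.0]]
ft_force: [-0.3, 0.9, -3.3]
width: 0.0125
gripper_force: 58.9
[0.5568 0.0207 0.1729] [-0.3095  0.8989 -3.2506] [ 2.1221 11.0549 -5.021  73.9815  0.0092 10.2422]
twist units [-0.0002 -0.0097  0.0133]
slide units [-0.0111  0.006   0.9827]
49372 [[-0.0775 -0.0587  0.0059]
 [ 0.0851  0.0595  0.0135]]
plate plane [ 0.     -0.0014  0.0118] ((0.00023358315229415894, 0.00035003572702407837), (0.16970136761665344, 0.12025860697031021), 0.0219960305839777)
```

View pics/w6.png

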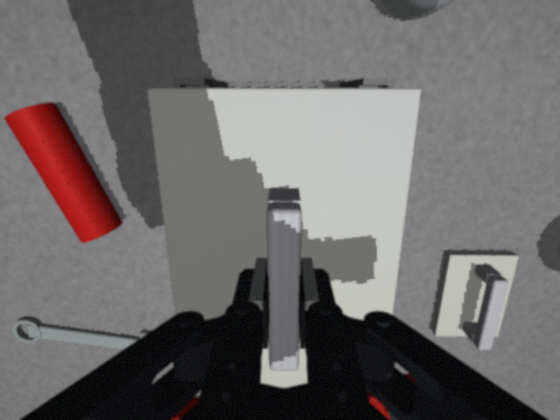

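The cover is level and centred in the grip, within 0.4 mm. The wrist view shows the plate at (285,200) right above the carrier. Lowering between the guides.

```bash
python3 -m jog '[{"slide":[-0.015,0,0.2],"twist":[0,-0.01,0.013]},{"slide":[0,0,0.3],"twist":[0,0,0]},{"slide":[0,0,0.25],"twist":[0,0,0]},{"slide":[0,0,0.15],"twist":[0,0,0]},{"slide":[0,0,0],"twist":[0,0,0]},{"slide":[0,0,0],"twist":[0,0,0]}]'; python3 st.py
```

```text
t: 23.08
position: [0.5582, 0.0206, 0.1288]
ee_rot: [[-0.99, 0.144, 0.002], [0.144, 0.99, -0.0], [-0.002, 0.0, -1.0]]
ft_force: [-0.2, -0.7, -2.8]
width: 0.0128
gripper_force: 58.9
[0.5582 0.0206 0.1288] [-0.2099 -0.6862 -2.8001] [ 2.1199 11.8078 -9.6815 68.4218 -0.0054 10.4019]
twist units [ 0.0018  0.0147 -0.0137]
slide units [0.0163 0.003  0.0993]
```

```bash
python3 -m jog '[{"slide":[0,0,0.05],"twist":[0,0,0]},{"slide":[0,0,0.05],"twist":[0,0,0]},{"slide":[0,0,0.03],"twist":[0,0,0]},{"slide":[0,0,0],"twist":[0,0,0]},{"slide":[0,0,0],"twist":[0,0,0]}]'
```

```text
t: 23.7
position: [0.558, 0.0206, 0.1219]
ee_rot: [[-0.99, 0.144, 0.001], [0.144, 0.99, -0.0], [-0.001, 0.0, -1.0]]
ft_force: [0.6, 0.7, -3.5]
width: 0.013
gripper_force: 58.9
```

```bash
python3 -m jog '[{"slide":[0.008,0.003,0.03],"twist":[0,0.01,0]},{"slide":[0,0,0.03],"twist":[0,0,0]},{"slide":[0,0,0.03],"twist":[0,0,0]},{"slide":[0,0,0],"twist":[0,0,0]},{"slide":[0,0,0],"twist":[0,0,0]}]'; python3 -m jog '[{"slide":[0,0,0.03],"twist":[0,0,0]},{"slide":[0,0,0.03],"twist":[0,0,0]},{"slide":[0,0,0.03],"twist":[0,0,0]},{"slide":[0,0,0],"twist":[0,0,0]},{"slide":[0,0,0],"twist":[0,0,0]}]'; python3 st.py
```

```text
t: 24.32
position: [0.5577, 0.0208, 0.118]
ee_rot: [[-0.99, 0.144, 0.001], [0.144, 0.99, 0.0], [-0.001, 0.0, -1.0]]
ft_force: [-1.7, -0.4, 5.3]
width: 0.0128
gripper_force: 59.9
t: 24.95
position: [0.5577, 0.0208, 0.1136]
ee_rot: [[-0.99, 0.144, 0.001], [0.144, 0.99, 0.0], [-0.001, 0.0, -1.0]]
ft_force: [-2.7, 0.2, 6.3]
width: 0.0128
gripper_force: 60.2
[0.5577 0.0208 0.1136] [-2.6941  0.2471  6.3103] [  2.1343  12.1452 -11.1967  66.6134   0.0023  10.4214]
twist units [ 0.0017  0.0073 -0.0145]
slide units [ 0.0064  0.0012 -0.2032]
```

The pads are sinking at roughly 10 N net. I'll go on to the hard stops and press lightly.

```bash
python3 -m jog '[{"slide":[0,0,0.02],"twist":[0,0,0]},{"slide":[0,0,0.02],"twist":[0,0,0]},{"slide":[0,0,0],"twist":[0,0,0]},{"slide":[0,0,0],"twist":[0,0,0]}]'; python3 -m jog '[{"slide":[0,0,0.02],"twist":[0,0,0]},{"slide":[0,0,0],"twist":[0,0,0]},{"slide":[0,0,0],"twist":[0,0,0]}]'
```

```text
t: 25.45
position: [0.5576, 0.0208, 0.1119]
ee_rot: [[-0.99, 0.144, 0.001], [0.144, 0.99, 0.0], [-0.001, 0.0, -1.0]]
ft_force: [-4.6, -0.9, 6.6]
width: 0.0129
gripper_force: 60.4
t: 25.82
position: [0.5576, 0.0208, 0.1118]
ee_rot: [[-0.99, 0.144, 0.001], [0.144, 0.99, 0.0], [-0.001, 0.0, -1.0]]
ft_force: [-5.8, 0.1, 13.7]
width: 0.0128
gripper_force: 61.2
```

The force jumped at TCP 0.1118, exactly the expected height of the hard stops. One slightly firmer press, then release and check.

```bash
python3 -m jog '[{"slide":[0,0,0.02],"twist":[0,0,0]},{"slide":[0,0,0.01],"twist":[0,0,0]},{"slide":[0,0,0],"twist":[0,0,0]},{"slide":[0,0,0],"twist":[0,0,0]}]'; python3 -m jog '[{"slide":[0,0,-0.03],"twist":[0,0,0]},{"slide":[0,0,0],"twist":[0,0,0]},{"slide":[0,0,0],"twist":[0,0,0]},{"slide":[0,0,0],"twist":[0,0,0]},{"slide":[0,0,0],"twist":[0,0,0]}]' 50 && python3 -m jog '[{"slide":[0,0,-0.3],"twist":[0,0,0]},{"slide":[0,0,-0.7],"twist":[0,0,0]},{"slide":[0,0,-1],"twist":[0,0,0]},{"slide":[0,0,-0.6],"twist":[0,0,0]},{"slide":[0,0,0],"twist":[0,0,0]},{"slide":[0,0,0],"twist":[0,0,0]}]'
python3 - <<'E'
from h import *
s=read_state();p,d=optics.camera('wrist');W=cloud(d,info('wrist',s))
cv2.imwrite('pics/w7.png',p[:,:,::-1])
a=np.radians(-8.2);C=np.array([[np.cos(a),-np.sin(a),0],[np.sin(a),np.cos(a),0],[0,0,1]])
K=(W-np.array([.5573,.0209,0]))@C
m=(abs(K[...,0])<.084)&(abs(K[...,1])<.059)&(abs(K[...,1])>.015)&(K[...,2]>.09)&(K[...,2]<.115);q=K[m]
A=np.c_[q[:,:2],np.ones(len(q))];print('plane',len(q),np.linalg.lstsq(A,q[:,2],rcond=None)[0])
for sx in(1,-1):
  for sy in(1,-1):
    k=(q[:,0]*sx>.05)&(q[:,1]*sy>.035);print(sx,sy,k.sum(),np.median(q[k,2]) if k.any() else None)
    L=K[(K[...,0]*sx>.0885)&(K[...,0]*sx<.0915)&(K[...,1]*sy>.05)&(K[...,1]*sy<.066)&(K[...,2]>.09)];print('  lip',len(L),np.median(L[:,2]) if len(L) else '')
E
```

```text
t: 26.32
position: [0.5577, 0.0208, 0.1118]
ee_rot: [[-0.99, 0.144, 0.003], [0.144, 0.99, 0.0], [-0.003, 0.001, -1.0]]
ft_force: [-10.1, -0.6, 22.2]
width: 0.0126
gripper_force: 62.4
t: 26.95
position: [0.5575, 0.0208, 0.1096]
ee_rot: [[-0.99, 0.144, -0.0], [0.144, 0.99, 0.0], [0.0, -0.0, -1.0]]
ft_force: [0.7, 0.2, -0.3]
width: 0.05
gripper_force: 0.0
t: 27.7
position: [0.5575, 0.0208, 0.2398]
ee_rot: [[-0.99, 0.144, -0.0], [0.144, 0.99, 0.0], [0.0, 0.0, -1.0]]
ft_force: [-0.3, -0.9, 0.3]
width: 0.05
gripper_force: 0.0
plane 18399 [0.0002 0.0012 0.1   ]
1 1 686 0.1000477995126052
  lip 1 0.09969526635249853
1 -1 670 0.09990900815218523
  lip 0 
-1 1 1285 0.10000011206558268
  lip 79 0.10014139797089744
-1 -1 1285 0.09986807449591767
  lip 91 0.09976063009146369
```

View pics/w7.png

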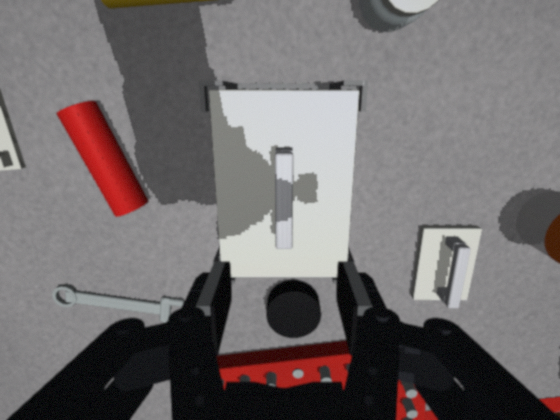

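The wrist view shows the cover at (285,180) inside all the guides. All four corners measure 99.9–100.0 mm, flush with the lips, tilt is about 0.001 rad, and the bystanders are untouched. The robot is clear, so I'm handing in.

```bash
python3 -c "
from bench import order
print(order.close_job())"
```

```text
the job is handed in; nothing more can be done
None
```

The job is handed in after about 28 s of the 61 s: the spare roller measured square in the groove before covering, and the cover sits level and flush with the guides; the judge returned no verdict.

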